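Turn the keyed strainer disc onto its pin and press it home

ROBOT

A 6-joint arm with a two-finger parallel gripper is mounted at the origin on a cart in front of the work surface, level with it; the furniture and walls round the work are solid. World frame = base frame: x ahead of the robot, y to its left, z up, the work surface at z = 0. Lengths are in m, angles in rad, forces in N, time in s.
With the tool pointing down it reaches from about 0.15 to 0.775 m from the base axis. Payload 6.1 kg.
Tool frame: the origin (TCP) lies midway between the tips of the shut fingers; the grasp point (between the pads) lies 19 mm behind it; z points along the fingers, x is the direction in which the jaws open and shut, and the axes are right-handed (so a half turn about z gives the same grasp; the last joint's range is limited). The gripper opens to 85 mm and grips with 20 to 120 N. Pads are 22 mm wide; open, the fingers measure 114 mm over their backs; the gripper's body (76 mm by 85 mm) begins 54 mm behind the grasp point. The pads swing forward as they close: fully open they stand 13 mm farther back than shut.
Start: joints at [-1.218, 0.126, -0.04, 1.405, 0, 1.571], TCP at [0.181, -0.493, 0.231] pointing down, gripper open.
Joint ranges: [-2.72, 2.72], [-0.95, 1.95], [-1.27, 1.35], [-1.78, 2.02], [-1.46, 1.47], [-3.14, 3.14]. Speed limits (rad/s): [2.39, 2.39, 3.01, 3.14, 3.14, 3.14].

INTERFACE

Orientations are given as a unit quaternion [x, y, z, w].
In Python, from station import robot gives the robot as it stands. The module is installed in compiled form; this text tells all that it offers.
- The arm moves only by the shell command python3 -m inch 'ROWS' [FORCE]. ROWS is JSON, a list of rows, each a list of 7 numbers: the closure in counts, from 0 (fully open) to 255 (shut), then the shift along the tool's x, y, z in mm, then the turn, a rotation vector about the tool's x, y, z in degrees. A call has 1 to 20 rows; each row is the pose to reach, as a shift and turn from the pose measured when the call began, along the tool's axes at that moment; what a row does not reach only later rows make up. A row lasts 1/8 s, in which the tool goes at most 62.5 mm and 10.7 degrees, less where a joint would pass 70% of its speed; a pose out of reach is approached as far as the arm can. A call with a gripper value outside its range is refused whole. The fingers move at their own pace and stop on an object; FORCE is the grip in N (left out, the last holds). Time passes only in rows, so rows that repeat a pose let the fingers close. It gives the time, the measured TCP pose, the force and the opening at its end, in the units of the state.
- robot.state(): the state, without advancing time (a new reading comes with each control period).
- robot.read_camera(name): name is "side" or "top" or "wrist"; returns a dict with "frame" (384x512x3 uint8, red, green, blue), "fx", "fy", "cx", "cy" (pixels), "world_from_camera" (4x4, takes a point from camera to world coordinates). Camera axes: x right, y up, looking along -z (the intrinsics and any distortion apply to the point x, -y, -z); pixel columns grow to the right and rows downward; lengths in m; the calibration is good to about 2 mm. A picture is of the moment at which its call begins. There is no depth.
- robot.close_job(): hands the job in, once; it reports no verdict.
The state is a dict: "clock": time; "joint_positions": joint angles; "joint_vel": joint speeds; "joint_efforts": joint torques, N m; "eef_pos": TCP position; "orientation": TCP orientation; "ft_force": force on the tool from outside, world axes, zero at the start; "torque": the same for the moment, N m; "finger_gap": finger opening in m.
Only numpy, scipy, OpenCV 4.12 (cv2) and the standard library are available. Lean on these libraries where they do the work, as an engineer would, in place of code of your own. Each camera call takes 0.05 s, during which the arm holds its last target.

TASK

The strainer disc on the food-waste catcher in the sink is turned out of place. With a fingertip, push its lug round until the notch in the disc's edge stands over the catcher's locating pin, then press the disc down until it sits fully home, and take the hand away. Do not pinch the lug or lift the disc, and leave the things standing round it in the sink where they are.

Things in the scene. Friction and masses are not known exactly. Their poses are not given: they have to be found in the camera images.
- catcher: food-waste catcher: fixed plain aluminium drum on the sink floor, 140 mm across, rim 108 mm high (inner radius 63.5 mm). Origin: centre of its underside; z up; x axis points at the locating pin. Inside is a flat ledge 95 mm above the origin, with a central bore for the disc's spigot. In line with the pin a dark steel block, 10 mm wide, stands up in the rim at radius 63 to 73 mm, to 117 mm, and shows where the pin is
- pin (a point): on the middle line of the locating pin, 55 mm from the drum's axis, at ledge height (95 mm). The pin is a round dark steel bar lying along the radius, 10 mm wide, from radius 51 mm out to the rim, its rounded top 101 mm above the catcher's origin; the disc hides it until the notch comes over it
- disc: loose round steel strainer disc with drain holes, 120 mm across, 6 mm thick, about 0.3 kg, level in the drum's mouth, kept central by a 16 mm spigot below (1.5 mm play). Origin: centre of its flat underside; z up; x axis points at the notch. Starts with its underside 103 mm above the catcher's origin; turns easily either way (under 2 N at the lug). Seated: underside at 95 mm, top face at 101 mm
- notch (a point): middle of the notch in the disc's edge, 55 mm from the disc's centre, at its underside. The notch is 16 mm wide, open to the edge, 12 mm deep and goes right through the disc, so the 10 mm pin has 3 mm to spare on each side
- lug (a point): top centre of the finger lug, an upright radial steel fin on the disc opposite the notch: it reaches from 31 to 57 mm from the disc's centre, is 12 mm thick and stands 22 mm above the disc's top face. Its sides are there to be pushed
- lug_left: the half of the finger lug on the disc's +y side, 26 x 6 x 22 mm, fixed to the disc. Origin: centre of its foot; x along the fin
- lug_right: the half of the finger lug on the disc's -y side, 26 x 6 x 22 mm, fixed to the disc. Origin: centre of its foot; x along the fin
- flask: bystander: small conical glass flask, 69 mm across, 105 mm high, standing in the sink; origin at the centre of its foot
- shaker_b: bystander: a second such steel and glass shaker, 44 mm across, 89 mm high, standing on the left side of the sink; origin at the centre of its foot
- shaker: bystander: steel and glass shaker, 44 mm across, 89 mm high, standing on the right side of the sink; origin at the centre of its foot
- cork: bystander: cork stopper, 26 mm across, 31 mm high, standing in the sink; origin at the centre of its foot
- gasket (a joint): slick black gasket ring (radius 34 to 44 mm) under the disc: 0 m = up (start), grows as it is pressed down, disc seated at 0.008. It gives way when the disc is pressed at its centre with about 8 to 15 N, and stays down by friction. With the notch over the pin the disc goes down with it onto the ledge; otherwise the pin stops the disc

How it is judged:
At the end, for the whole second after the job is handed in: The disc lies at rest, level (within 0.03 rad) and seated on the ledge (its underside within 1.8 mm of it), with its notch over the pin (within 6 mm) (z of disc in the frame of catcher between 0.093 and 0.0968 m and horizontal distance between notch and pin below 0.006 m and angle between disc's own z axis and vertical below 0.03 rad and linear speed of disc below 0.01 m/s); the robot touches nothing.
It fails at once if the disc is lifted more than 8 mm above where it started (z of disc in the frame of catcher above 0.111 m).
It fails at once if the disc is tipped up by more than 0.3 rad (angle between disc's own z axis and vertical above 0.3 rad).
It fails at once if the lug is pinched (both halves squeezed by the fingers with more than 15 N at once) (contact force between the fingers and lug_left above 15 N and contact force between the fingers and lug_right above 15 N).
It fails at once if a thing standing in the sink is moved more than 30 mm (distance of any of flask, shaker_b, shaker, cork from where it was at the start of the episode above 0.03 m).
It also fails if it takes over 51 s, if anything falls off the work surface, if the arm or the gripper's body presses on something with over 40 N, if the wrist force passes 120 N, or if a joint passes its speed limit or range.

## Working session

There is one attempt and no reset: what is moved stays moved. The work goes in short steps, Python scripts to look and compute and a shell command to move; the robot and the scene stay as the last step left them, time stands still between calls to the robot, and variables do not carry over. Pictures are saved under pics/ and viewed, and the job is handed in when it is done.

```bash
mkdir -p pics
python3 - <<'E'
from station import robot
import cv2,json
s=robot.state();print(s)
for n in ("top","side","wrist"):
    c=robot.read_camera(n);cv2.imwrite(f"pics/{n}0.png",c["frame"][:,:,::-1]);print(n,c["fx"],c["fy"],c["cx"],c["cy"],c["world_from_camera"],[k for k in c])
E
```

```text
{'clock': 0.0, 'joint_positions': array([-1.21803532e+00,  1.26379964e-01, -4.05961413e-02,  1.40539873e+00,
        4.24901680e-06,  1.57077532e+00]), 'joint_vel': array([ 8.19239688e-04, -1.88254773e-05,  8.14610547e-04,  6.56276939e-04,
        4.01984692e-04,  1.43792741e-03]), 'joint_efforts': array([ 3.79717130e-05, -4.35911965e+01,  3.52924347e+01,  1.71989040e-02,
        5.81223526e-05, -5.39482144e-06]), 'eef_pos': array([ 0.18124447, -0.49229371,  0.23053392]), 'orientation': array([ 8.20216125e-01, -5.72053219e-01, -6.46133451e-04, -4.53251036e-04]), 'ft_force': array([-0.62609755,  0.45563821,  0.65272602]), 'torque': array([0.0066568 , 0.02066833, 0.0100401 ]), 'finger_gap': 0.085524326610037}
top 468.65640781393273 468.65640781393273 260.61190852698843 188.81409372603812 [[-0.01452434  0.9860318  -0.16592268  0.40713005]
 [-0.99987395 -0.01325839  0.00873491 -0.11936315]
 [ 0.00641303  0.16602863  0.98610008  0.94057737]
 [ 0.          0.          0.          1.        ]] ['frame', 'fx', 'fy', 'cx', 'cy', 'world_from_camera']
side 440.26212357842326 440.26212357842326 257.65400450156267 192.10832757129322 [[-0.66583125  0.64164229 -0.38074128  0.25351413]
 [-0.7459967  -0.58111706  0.32525664  0.15977255]
 [-0.01255684  0.50059778  0.86558893  0.83546778]
 [ 0.          0.          0.          1.        ]] ['frame', 'fx', 'fy', 'cx', 'cy', 'world_from_camera']
wrist 322.3801559433063 322.3801559433063 250.31830490089516 193.2632150244692 [[ 0.34557275  0.90130859  0.26119401  0.24852575]
 [-0.93839002  0.33248139  0.09423528 -0.46823372]
 [-0.00190708 -0.277667    0.96067549  0.37498673]
 [ 0.          0.          0.          1.        ]] ['frame', 'fx', 'fy', 'cx', 'cy', 'world_from_camera']
```

View pics/top0.png

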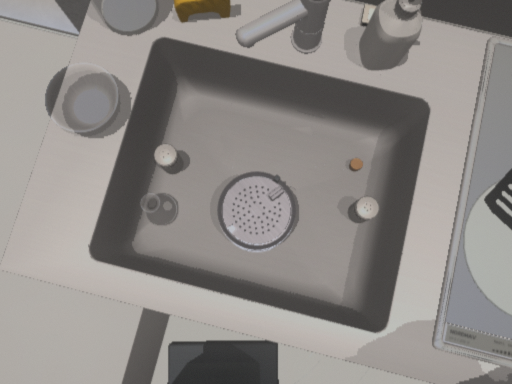

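View pics/side0.png

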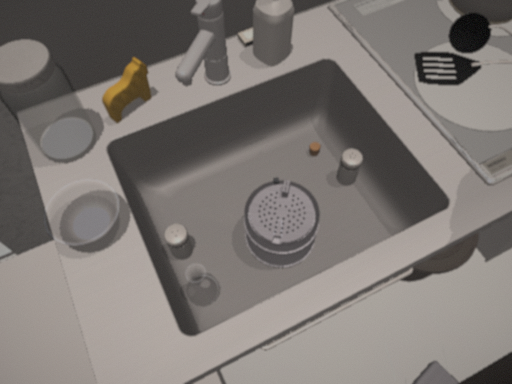

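View pics/wrist0.png

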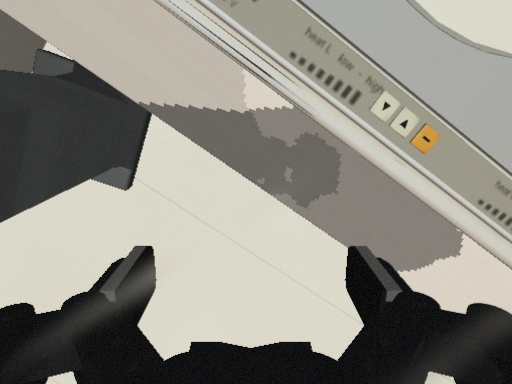

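The top view shows the drum at about (258,212), with the lug at (276,192) and the dark block near (277,179). The shakers are at (166,155) and (367,209), the flask at (160,207) and the cork at (356,164). I'll zoom in next.

Run:
```python
import cv2,numpy as np
a=cv2.imread("pics/top0.png")[160:265,205:310];b=cv2.imread("pics/side0.png")[165:270,230:335]
f=lambda x:cv2.convertScaleAbs(cv2.resize(x,(400,400),interpolation=cv2.INTER_CUBIC),alpha=1.4)
cv2.imwrite("pics/z0.png",np.hstack([f(a),f(b)]))
```

```text
(no output)
```

View pics/z0.png

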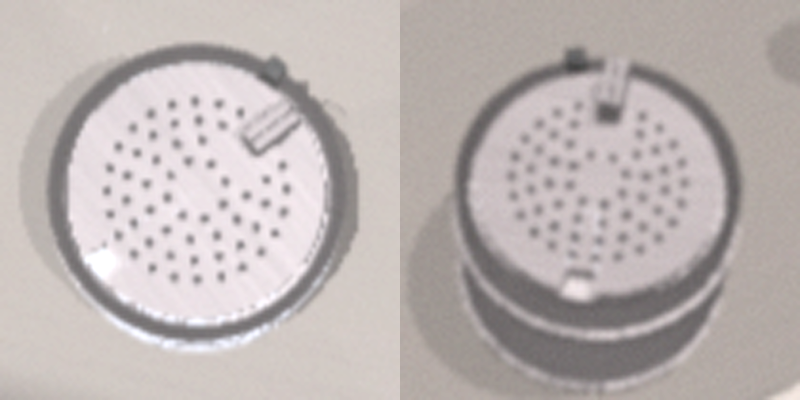

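The zoom shows the block at about (276,178) in top and (276,181) in side. The lug lies just clockwise of it, and the bright notch is opposite at (232,229) top and (277,240) side. Next I'll triangulate these.

```bash
cat > h.py <<'E'
from station import robot
import cv2,numpy as np
def ray(c,u,v):
    T=np.array(c["world_from_camera"]);d=np.array([(u-c["cx"])/c["fx"],-(v-c["cy"])/c["fy"],-1.]);d=T[:3,:3]@d
    return T[:3,3],d/np.linalg.norm(d)
def tri(a,b):
    (p,d),(q,e)=a,b
    s=np.linalg.lstsq(np.c_[d,-e],q-p,rcond=None)[0]
    return (p+s[0]*d+q+s[1]*e)/2,np.linalg.norm(p+s[0]*d-q-s[1]*e)
def onz(r,z):
    p,d=r;return p+d*(z-p[2])/d[2]
def proj(c,P):
    T=np.array(c["world_from_camera"]);x=T[:3,:3].T@(np.array(P)-T[:3,3]);return np.array([c["cx"]-c["fx"]*x[0]/x[2],c["cy"]+c["fy"]*x[1]/x[2]])
E
python3 - <<'E'
from h import *
t=robot.read_camera("top");s=robot.read_camera("side")
def el(c,u0,v0,r):
    g=cv2.cvtColor(c["frame"],cv2.COLOR_RGB2GRAY);m=np.zeros_like(g);cv2.circle(m,(u0,v0),r,255,-1)
    th,_=cv2.threshold(g[v0-r:v0+r,u0-r:u0+r],0,255,cv2.THRESH_OTSU)
    b=((g>th)&(m>0)).astype(np.uint8)*255
    b=cv2.morphologyEx(b,cv2.MORPH_OPEN,np.ones((3,3)))
    cs=max(cv2.findContours(b,cv2.RETR_EXTERNAL,cv2.CHAIN_APPROX_NONE)[0],key=cv2.contourArea)
    return cv2.fitEllipse(cv2.convexHull(cs)),th
et,es=el(t,257,211,37),el(s,282,211,37);print(et,es)
print("disc",tri(ray(t,*et[0][0]),ray(s,*es[0][0])))
for n,a,b in [("block",(276.4,177.9),(275.9,180.7)),("notch",(231.8,228.8),(276.7,240.3)),("centre",(257,211.2),(282.5,211.7))]:
    print(n,tri(ray(t,*a),ray(s,*b)))
E
```

```text
(((256.4183654785156, 210.57672119140625), (68.72870635986328, 69.49089813232422), 142.9283447265625), 128.0) (((282.9497985839844, 209.63717651367188), (65.03199768066406, 71.13722229003906), 46.53791046142578), 107.0)
disc (array([ 0.50709928, -0.11804152,  0.1232952 ]), np.float64(0.0024850558059737707))
block (array([ 0.56647875, -0.15513418,  0.11231915]), np.float64(0.0010366305403499408))
notch (array([ 0.47678405, -0.07401413,  0.10384474]), np.float64(0.0011894675936979606))
centre (array([ 0.50770555, -0.11875226,  0.11300969]), np.float64(0.0036274886449012946))
```

Run:
```python
from h import *
t=robot.read_camera("top");s=robot.read_camera("side")
for n,c,d,b,k in (("top",t,(256.42,210.58),(276.4,177.9),(231.8,228.8)),("side",s,(282.95,209.64),(275.9,180.7),(276.7,240.3))):
    C=onz(ray(c,*d),.109);B=onz(ray(c,*b),.115);N=onz(ray(c,*k),.107)
    print(n,C,B,N,"block r,ang",np.hypot(*(B-C)[:2]),np.degrees(np.arctan2(*(B-C)[1::-1])),"notch",np.hypot(*(N-C)[:2]),np.degrees(np.arctan2(*(N-C)[1::-1])))
C=np.array([.508,-.1175])
out=[]
for c,n in((t,"top"),(s,"side")):
    im=cv2.resize(c["frame"][:,:,::-1],None,fx=1,fy=1).copy()
    u,v=proj(c,[*C,.109]).astype(int); x,y=u-50,v-50
    im=cv2.convertScaleAbs(cv2.resize(im[y:y+100,x:x+100],(400,400),interpolation=cv2.INTER_CUBIC),alpha=1.3)
    for r,z,col in((.060,.109,(0,255,0)),(.070,.108,(0,0,255)),(.0635,.108,(255,0,0))):
        for a in np.linspace(0,2*np.pi,60):
            p=(proj(c,[C[0]+r*np.cos(a),C[1]+r*np.sin(a),z])-[x,y]+.5)*4
            cv2.circle(im,tuple(int(q) for q in p),1,col,-1)
    out.append(im)
cv2.imwrite("pics/ov.png",np.hstack(out))
```

```text
top [ 0.50775095 -0.11867349  0.109     ] [ 0.56551377 -0.15528388  0.115     ] [ 0.47601066 -0.07449109  0.107     ] block r,ang 0.06838759636853475 -32.3667419327525 notch 0.05440156589225836 125.69316573280837
side [ 0.51330958 -0.12301137  0.109     ] [ 0.56578489 -0.15372953  0.115     ] [ 0.47634457 -0.07272175  0.107     ] block r,ang 0.06080512683078788 -30.34399246961347 notch 0.062413603083567755 126.31746818205882
```

View pics/ov.png

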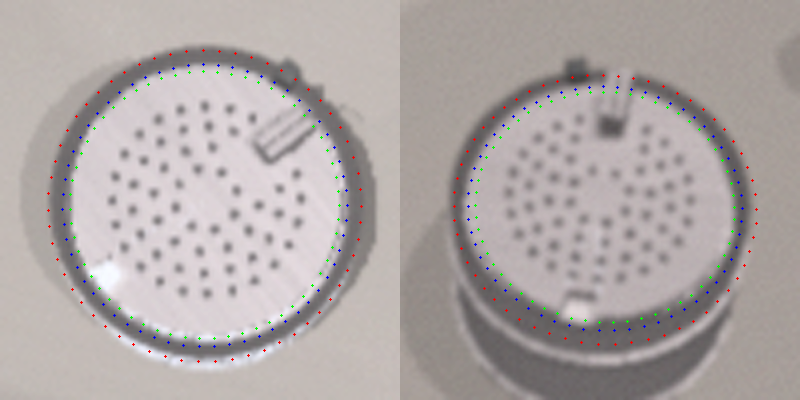

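Run:
```python
from h import *
t=robot.read_camera("top");s=robot.read_camera("side")
for n,a,b in [("nearleft",(95,252),(190,335)),("farleft",(160,40),(110,148)),("farright",(428,105),(335,62)),("nearright",(385,328),(447,205)),("spout",(247,37),(185,75)),("soap",(408,5),(272,0)),("shaker",(367,206),(351,157)),("shakerb",(165,152),(176,232)),("ladle",(500,205),(420,75))]:
    print(n,tri(ray(t,*a),ray(s,*b)))
```

```text
nearleft (array([0.43509152, 0.14619068, 0.16285036]), np.float64(0.0032747253223310486))
farleft (array([0.80935267, 0.04891472, 0.16077509]), np.float64(1.7261309600608544e-05))
farright (array([ 0.67525057, -0.4178538 ,  0.1716626 ]), np.float64(0.007797957362650815))
nearright (array([ 0.30975793, -0.32325047,  0.15699854]), np.float64(0.003862861610852401))
spout (array([ 0.74759778, -0.10764271,  0.28866079]), np.float64(0.0018694013441870512))
soap (array([ 0.79877936, -0.35439261,  0.28331887]), np.float64(0.0007383045077607256))
shaker (array([ 0.51753444, -0.32299962,  0.08123439]), np.float64(0.0016231728590917244))
shakerb (array([0.62170142, 0.04989671, 0.08780179]), np.float64(0.002386017740762491))
ladle (array([ 0.51070186, -0.50478843,  0.19390795]), np.float64(0.022902504313737464))
```

```bash
python3 -m inch '[[255,0,0,-60,0,0,0],[255,0,0,-100,0,0,-10],[255,-20,-47,-100,0,0,-20],[255,-40,-94,-100,0,0,-30],[255,-60,-141,-100,0,0,-40],[255,-80,-188,-100,0,0,-50],[255,-100,-235,-100,0,0,-60],[255,-120,-282,-100,0,0,-70],[255,-140,-329,-100,0,0,-80],[255,-160,-376,-100,0,0,-90],[255,-180,-423,-100,0,0,-100],[255,-200,-469,-100,0,0,-110],[255,-200,-469,-100,0,0,-120],[255,-200,-469,-100,0,0,-130],[255,-200,-469,-100,0,0,-140],[255,-200,-469,-100,0,0,-150],[255,-200,-469,-100,0,0,-150],[255,-200,-469,-100,0,0,-150]]'
python3 -c "
from h import *
s=robot.state();print(s['joint_positions'],s['eef_pos'],s['clock'],s['finger_gap'])
from scipy.spatial.transform import Rotation as R
M=R.from_quat(s['orientation']).as_matrix();print(M);print(M.T@(np.array([.5526,-.1422,.12])-s['eef_pos'])*1000,np.degrees(np.arctan2(M[1,0],M[0,0])))
c=robot.read_camera('wrist');cv2.imwrite('pics/w1.png',c['frame'][:,:,::-1])"
```

```text
clock: 2.7
eef_pos: [0.5524, -0.1429, 0.3313]
orientation: [0.766, 0.643, 0.0, -0.0]
ft_force: [0.2, -0.2, 0.2]
finger_gap: 0.0
[-2.53241538e-01  2.41535393e-01  3.21442759e-01  1.65077835e+00
  1.36317539e-04 -7.95491106e-02] [ 0.55238833 -0.14291521  0.33126356] 2.7 2.85845320243721e-05
[[ 1.72820395e-01  9.84953354e-01 -3.81196476e-05]
 [ 9.84953345e-01 -1.72820387e-01  1.50673853e-04]
 [ 1.41818864e-04 -6.35855891e-05 -9.99999988e-01]]
[7.11066019e-01 9.83204050e-02 2.11263657e+02] 80.04815645072038
```

View pics/w1.png

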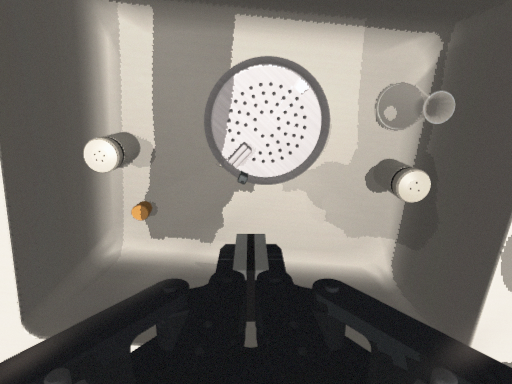

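The wrist camera now sees the whole drum: disc centre about (267,120), block (243,178), lug (240,153) and notch (304,87). I'll refine the angles from this view.

Run:
```python
from h import *
c=robot.read_camera("wrist")
u,v=267,120
for a in(0,):
    im=cv2.convertScaleAbs(cv2.resize(c["frame"][50:200,192:342,::-1],(600,600),interpolation=cv2.INTER_CUBIC))
C=np.array([.508,-.1185])
for r,z,col in((.060,.109,(0,255,0)),(.070,.108,(0,0,255)),(.0635,.108,(255,0,0))):
    for a in np.linspace(0,2*np.pi,60):
        p=(proj(c,[C[0]+r*np.cos(a),C[1]+r*np.sin(a),z])-[192,50]+.5)*4
        cv2.circle(im,tuple(int(q) for q in p),1,col,-1)
cv2.imwrite("pics/w1z.png",im)
for n,p,z in(("disc",(267,120),.109),("block",(243,178),.117),("notch",(304,87),.106),("lug",(240,153),.131)):
    P=onz(ray(c,*p),z);print(n,P,np.hypot(*(P[:2]-C)),np.degrees(np.arctan2(*(P[:2]-C)[::-1])))
```

```text
disc [ 0.50793578 -0.11607935  0.109     ] 0.002421504834847504 91.51972214737917
block [ 0.56658721 -0.15363154  0.117     ] 0.06831314835296454 -30.94880290774198
notch [ 0.48038612 -0.07068241  0.106     ] 0.055218189251057745 120.00573270741017
lug [ 0.5357001  -0.15099918  0.131     ] 0.04270236561254916 -49.55797198808426
```

View pics/w1z.png

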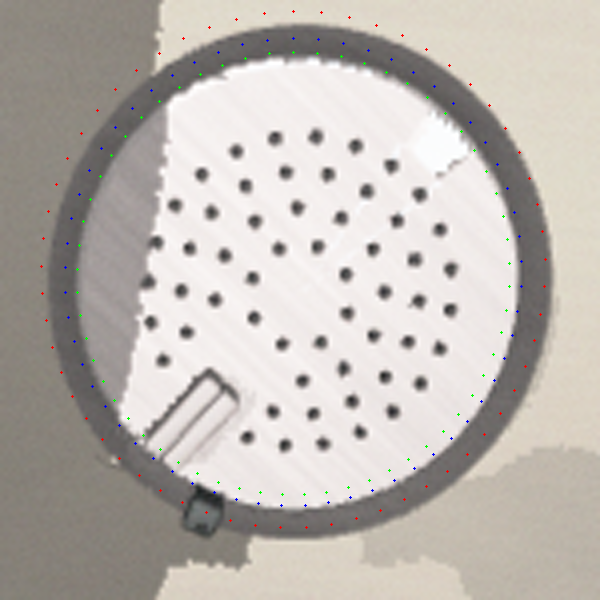

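```bash
python3 -m inch '[[255,4,4,0,0,0,-10],[255,4,4,30,0,0,-20],[255,4,4,60,0,0,-30],[255,4,4,100,0,0,-40],[255,4,4,130,0,0,-46],[255,4,4,160,0,0,-46],[255,4,4,180,0,0,-46],[255,4,4,190,0,0,-46],[255,4,4,190,0,0,-46]]'
python3 -c "
from h import *
from scipy.spatial.transform import Rotation as R
s=robot.state();M=R.from_quat(s['orientation']).as_matrix();print(M[:2,:2])
c=[robot.read_camera(n)['frame'][:,:,::-1] for n in('wrist','side','top')]
z=lambda f,x,y,w:cv2.resize(f[y:y+w,x:x+w],(400,400),interpolation=cv2.INTER_CUBIC)
cv2.imwrite('pics/w2.png',c[0]);cv2.imwrite('pics/w2z.png',np.hstack([z(c[1],220,150,130),z(c[2],195,150,130)]))"
```

```text
clock: 3.92
eef_pos: [0.5568, -0.1396, 0.141]
orientation: [0.453, 0.891, -0.0, -0.0]
ft_force: [-0.0, 0.1, -0.3]
finger_gap: -0.0001
[[-0.58890657  0.80820064]
 [ 0.80820075  0.58890699]]
```

View pics/w2.png

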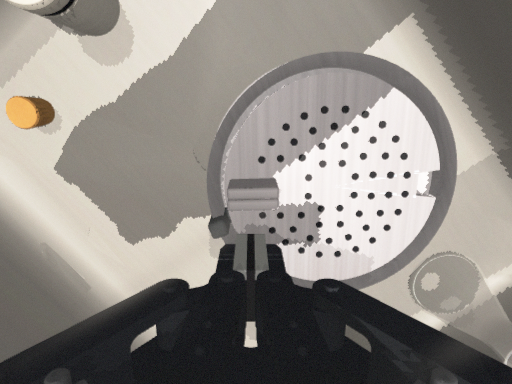

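View pics/w2z.png

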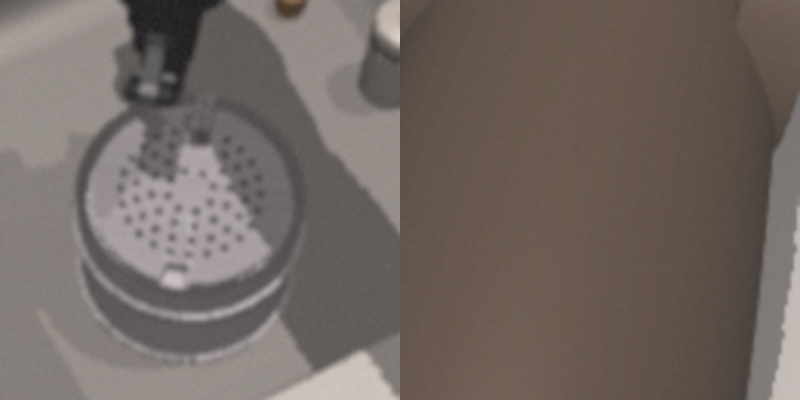

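The wrist view shows the closed tip at (250,235) just ccw of the lug at (252,194). The lug is parallel to tool x, so the notch is near azimuth 126°. Next I work out the arc rows.

```bash
cat > arc.py <<'E'
from h import *
import sys
from scipy.spatial.transform import Rotation as R
def arc(C,r,d,phis):
    s=robot.state();M=R.from_quat(s['orientation']).as_matrix();P0=(M.T@np.array([s['eef_pos'][0]-C[0],s['eef_pos'][1]-C[1],0]))[:2]*1000
    print("P0",P0,"xaz",np.degrees(np.arctan2(M[1,0],M[0,0])),"z",s['eef_pos'][2],s['ft_force'])
    for f in phis:
        a=np.radians(f);print(f,np.round([-r*np.cos(a)-d*np.sin(a)-P0[0],-r*np.sin(a)+d*np.cos(a)-P0[1]],1))
E
python3 -c "
from arc import *
arc((.510,-.1185),45,17,range(0,65,5))"
```

```text
P0 [-45.26294269  25.89670759] xaz 126.09097704263937 z 0.14235811623092892 [-0.19592618  0.31829945 -0.44851966]
0 [ 0.3 -8.9]
5 [ -1.  -12.9]
10 [ -2. -17.]
15 [ -2.6 -21.1]
20 [ -2.8 -25.3]
25 [ -2.7 -29.5]
30 [ -2.2 -33.7]
35 [ -1.3 -37.8]
40 [ -0.1 -41.8]
45 [  1.4 -45.7]
50 [  3.3 -49.4]
55 [  5.5 -53. ]
60 [  8.  -56.4]
```

```bash
python3 -m inch '[[255,0,0,12,0,0,0],[255,0,0,22,0,0,0],[255,0,0,22,0,0,0],[255,0,-4,22,0,0,0],[255,0,-9,22,0,0,0],[255,-1,-13,22,0,0,5],[255,-2,-17,22,0,0,10],[255,-2.6,-21,22,0,0,15],[255,-2.8,-25,22,0,0,20],[255,-2.7,-29.5,22,0,0,25],[255,-2.2,-33.7,22,0,0,30],[255,-1.3,-37.8,22,0,0,35],[255,0,-42,22,0,0,40],[255,1.4,-45.7,22,0,0,45],[255,1.4,-45.7,22,0,0,45]]'
python3 -c "
from arc import *
cv2.imwrite('pics/w3.png',robot.read_camera('wrist')['frame'][:,:,::-1])
arc((.510,-.1185),45,17,range(0,75,5))"
```

```text
clock: 5.95
eef_pos: [0.5197, -0.1659, 0.1207]
orientation: [0.76, 0.65, 0.001, 0.001]
ft_force: [-0.7, -0.3, -0.2]
finger_gap: -0.0004
P0 [-45.25944147  16.94857844] xaz 81.16768919234775 z 0.12063985592093326 [ 0.63599286  0.07973543 -0.3330373 ]
0 [0.3 0.1]
5 [-1.1 -3.9]
10 [-2. -8.]
15 [ -2.6 -12.2]
20 [ -2.8 -16.4]
25 [ -2.7 -20.6]
30 [ -2.2 -24.7]
35 [ -1.4 -28.8]
40 [ -0.1 -32.9]
45 [  1.4 -36.7]
50 [  3.3 -40.5]
55 [  5.5 -44.1]
60 [  8.  -47.4]
65 [ 10.8 -50.5]
70 [ 13.9 -53.4]
```

View pics/w3.png

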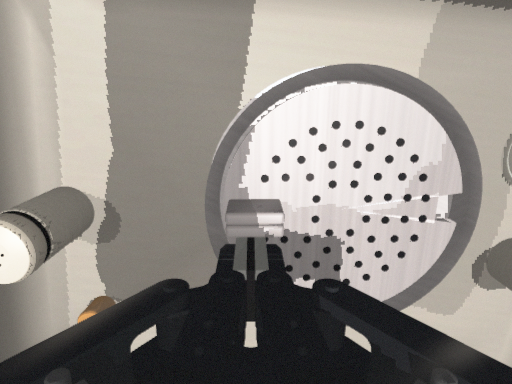

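The lug has followed the finger: the fin at (254,213) lies flat against the tip, parallel to tool x, and the notch is at (445,205). I'll continue the arc.

```bash
python3 -m inch '[[255,-1,-4,0,0,0,5],[255,-2,-8,0,0,0,10],[255,-2.6,-12,0,0,0,15],[255,-2.8,-16.4,0,0,0,20],[255,-2.7,-20.6,0,0,0,25],[255,-2.2,-24.7,0,0,0,30],[255,-1.4,-28.8,0,0,0,35],[255,0,-33,0,0,0,40],[255,1.4,-36.7,0,0,0,45],[255,3.3,-40.5,0,0,0,50],[255,5.5,-44,0,0,0,55],[255,8,-47.4,0,0,0,60],[255,11,-50.5,0,0,0,65],[255,14,-53.4,0,0,0,70],[255,14,-53.4,0,0,0,70]]'
python3 -c "
from arc import *
cv2.imwrite('pics/w4.png',robot.read_camera('wrist')['frame'][:,:,::-1])
arc((.510,-.1185),45,17,range(0,45,5))"
```

```text
clock: 7.88
eef_pos: [0.4692, -0.1437, 0.1207]
orientation: [0.995, 0.098, 0.001, 0.0]
ft_force: [0.2, -0.0, -0.7]
finger_gap: 0.0
P0 [-44.86284774  16.80784269] xaz 11.322188425246209 z 0.12067051698474679 [-0.29589832 -0.12288157  0.24125513]
0 [-0.1  0.2]
5 [-1.4 -3.8]
10 [-2.4 -7.9]
15 [ -3. -12.]
20 [ -3.2 -16.2]
25 [ -3.1 -20.4]
30 [ -2.6 -24.6]
35 [ -1.7 -28.7]
40 [ -0.5 -32.7]
```

View pics/w4.png

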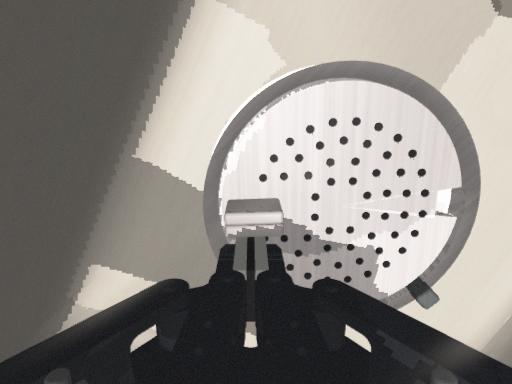

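The notch is at (445,200) and the block at (425,292), about 40° still to go. I'll push 35° and then measure.

```bash
python3 -m inch '[[255,-1.4,-4,0,0,0,5],[255,-2.4,-8,0,0,0,10],[255,-3,-12,0,0,0,15],[255,-3.2,-16.2,0,0,0,20],[255,-3.1,-20.4,0,0,0,25],[255,-2.6,-24.6,0,0,0,30],[255,-1.7,-28.7,0,0,0,35],[255,-1.7,-28.7,0,0,0,35]]'
python3 -c "
from arc import *
for n in('wrist','top','side'):cv2.imwrite('pics/%s5.png'%n,robot.read_camera(n)['frame'][:,:,::-1])
arc((.510,-.1185),45,17,range(0,16,2))
a=cv2.imread('pics/wrist5.png')[40:340,180:500];cv2.imwrite('pics/w5z.png',cv2.resize(a,None,fx=2,fy=2,interpolation=cv2.INTER_CUBIC)[:600])"
```

```text
clock: 8.93
eef_pos: [0.4622, -0.1159, 0.1207]
orientation: [0.979, -0.204, 0.001, 0.0]
ft_force: [-1.4, 0.7, -0.5]
finger_gap: -0.0001
P0 [-44.82081411  16.95061948] xaz -23.561122537299518 z 0.12067406458086044 [ 0.90788117 -0.27077761 -0.15794919]
0 [-0.2  0. ]
2 [-0.7 -1.5]
4 [-1.3 -3.1]
6 [-1.7 -4.7]
8 [-2.1 -6.4]
10 [-2.4 -8. ]
12 [-2.7 -9.7]
14 [ -3.  -11.3]
```

View pics/w5z.png

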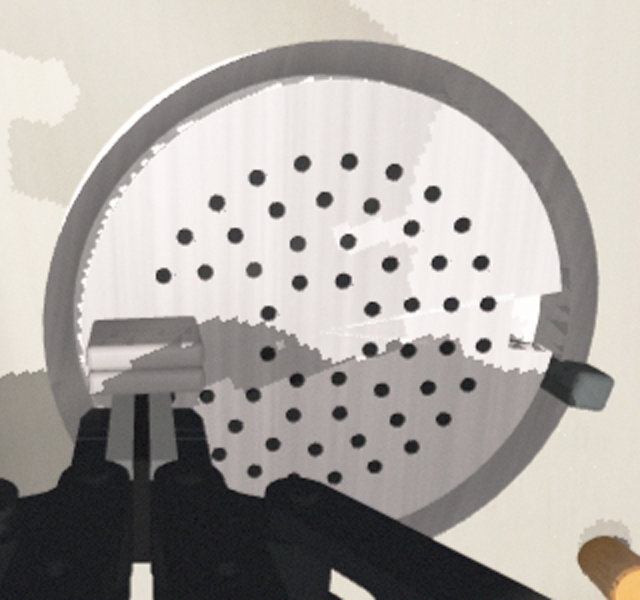

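View pics/top5.png

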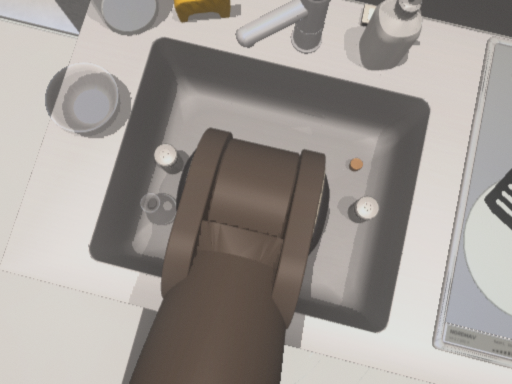

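Run:
```python
from arc import *
c=robot.read_camera("wrist");f=c["frame"]
im=cv2.resize(f[160:260,400:500,::-1],(600,600),interpolation=cv2.INTER_CUBIC);cv2.imwrite("pics/w5n.png",im)
q=lambda x,y,z:onz(ray(c,180+x/2,40+y/2),z)[:2]
az=lambda v:np.degrees(np.arctan2(v[1],v[0]))
# rim outer ellipse points (zoom)
pts=np.array([q(x,y,.108) for x,y in((320,40),(45,320),(598,265),(110,148),(500,92),(578,180))])
A=np.c_[2*pts,np.ones(len(pts))];s=np.linalg.lstsq(A,(pts**2).sum(1),rcond=None)[0]
C=s[:2];print("C",C,np.sqrt(s[2]+C@C))
print("block",az(q(580,372,.117)-C),"notch edges",az(q(560,292,.109)-C),az(q(548,370,.109)-C),"lugseam",az(q(203,347,.131)-q(90,347,.131)))
```

```text
C [ 0.51228093 -0.11850379] 0.07055749730294061
block -29.644851140500396 notch edges -12.437577149908767 -32.39761936070979 lugseam -23.598611651400862
```

View pics/w5n.png

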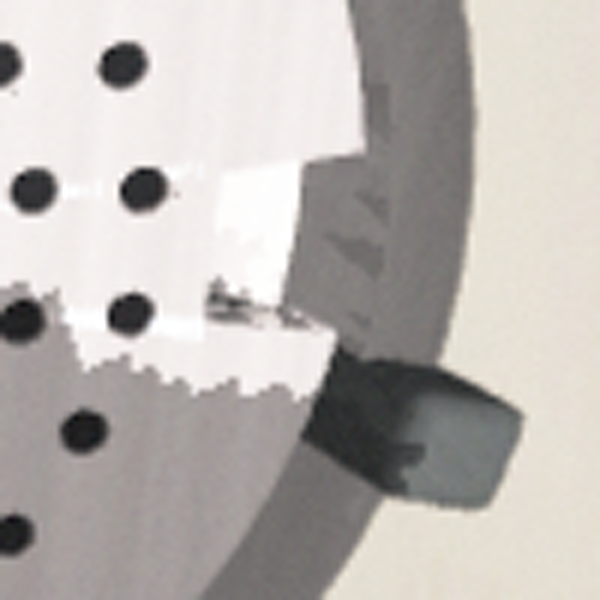

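Run:
```python
from arc import *
c=robot.read_camera("wrist")
q=lambda x,y,z:onz(ray(c,400+x/6-.4,160+y/6-.4),z)[:2]
az=lambda v:np.degrees(np.arctan2(v[1],v[0]))
for C in((.5123,-.1185),(.510,-.1185)):
    C=np.array(C)
    a,b=q(365,152,.109),q(335,335,.109);k=q(463,445,.117)
    print(az(a-C),az(b-C),az((a+b)/2-C),np.linalg.norm(a-b),"block",az(k-C),np.linalg.norm(k-C), [ (round(az(q(*p,.117)-C),1),round(np.linalg.norm(q(*p,.117)-C),4)) for p in((435,370),(523,415),(490,508),(400,488))])
```

```text
-12.0141571328268 -27.502542466094443 -19.71045973696547 0.016217486086198364 block -32.8454731887155 0.06736964432507316 [(np.float64(-27.4), np.float64(0.063)), (np.float64(-30.2), np.float64(0.0714)), (np.float64(-36.9), np.float64(0.0718)), (np.float64(-36.9), np.float64(0.0637))]
-11.576912497752872 -26.517702172721016 -18.990523419247978 0.016217486086198364 block -31.814237686873014 0.06931318456947394 [(np.float64(-26.5), np.float64(0.0651)), (np.float64(-29.3), np.float64(0.0734)), (np.float64(-35.8), np.float64(0.0736)), (np.float64(-35.7), np.float64(0.0656))]
```

The notch's middle is about 13° short of the block (-19.5° against -32.5°). I'll push 12° more, slowly, and re-measure.

```bash
python3 -m inch '[[255,-0.9,-2.3,0,0,0,3],[255,-1.7,-4.7,0,0,0,6],[255,-2.3,-7.2,0,0,0,9],[255,-2.7,-9.7,0,0,0,12],[255,-2.7,-9.7,0,0,0,12]]'
python3 - <<'E'
from arc import *
c=robot.read_camera("wrist");f=c["frame"]
cv2.imwrite("pics/w6n.png",cv2.resize(f[160:260,400:500,::-1],(600,600),interpolation=cv2.INTER_CUBIC))
arc((.510,-.1185),45,17,range(0,5,1))
E
```

```text
clock: 9.8
eef_pos: [0.4635, -0.1062, 0.1207]
orientation: [0.952, -0.305, 0.001, -0.0]
ft_force: [-0.4, 0.3, 0.1]
finger_gap: 0.0002
P0 [-44.97776499  17.0163589 ] xaz -35.52947487064115 z 0.12064685952419535 [-0.0249475  -0.52005562 -0.04317304]
0 [-0. -0.]
1 [-0.3 -0.8]
2 [-0.6 -1.6]
3 [-0.9 -2.4]
4 [-1.1 -3.2]
```

View pics/w6n.png

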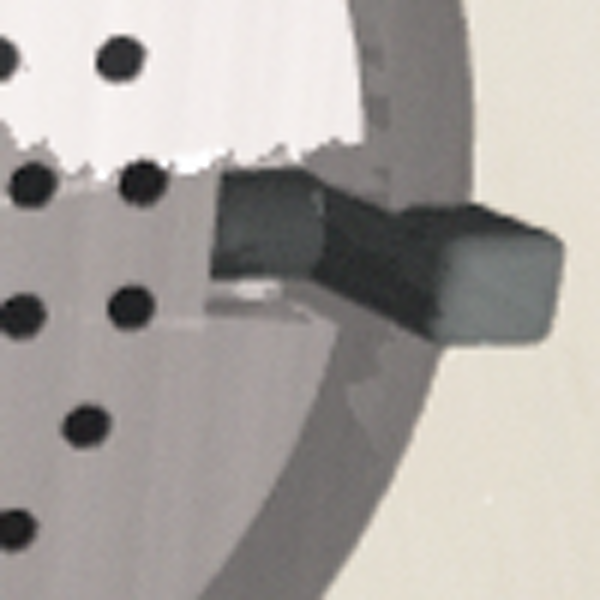

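The dark pin now shows inside the notch, at about (444,198) in the full image. I'll check the centring with heights taken into account.

Run:
```python
from arc import *
c=robot.read_camera("wrist")
q=lambda x,y,z:onz(ray(c,400+x/6-.4,160+y/6-.4),z)[:2]
az=lambda v:np.degrees(np.arctan2(v[1],v[0]))
for C in((.5123,-.1185),(.510,-.1185)):
    C=np.array(C)
    a,b=q(365,145,.109),q(338,322,.109);k=(q(445,238,.117)+q(563,238,.117)+q(552,340,.117)+q(437,340,.117))/4
    print("notch",az((a+b)/2-C),np.linalg.norm(a-b),"block",az(k-C),np.linalg.norm(k-C))
    for z in(.098,.100): 
        u,v=q(220,172,z),q(212,277,z);print(" pin end",z,az((u+v)/2-C),np.linalg.norm((u+v)/2-C),np.linalg.norm(u-v))
    u,v=q(220,165,.109),q(207,315,.109);print(" notch inner",az((u+v)/2-C),np.linalg.norm((u+v)/2-C),np.linalg.norm(u-v))
```

```text
notch -31.010667217137915 0.0156411045613763 block -33.373003931509366 0.06683175417518883
 pin end 0.098 -33.16039624366676 0.054494047084691265 0.009935020287592685
 pin end 0.1 -32.46107351268043 0.053319092769280235 0.009816110578554468
 notch inner -30.56523888566233 0.0480096645761632 0.013310011010711971
notch -29.907948352541524 0.0156411045613763 block -32.31875155066159 0.06876414088592464
 pin end 0.098 -31.88300290257907 0.0564334997422543 0.009935020287592685
 pin end 0.1 -31.181331311083913 0.05527351920482229 0.009816110578554468
 notch inner -29.224961522940916 0.0500037615332322 0.013310011010711971
```

I need about 2° more. After that I'll back off along tool +y, rise and look again.

```bash
python3 -m inch '[[255,-0.3,-0.9,0,0,0,1],[255,-0.7,-1.8,0,0,0,2.2],[255,-0.7,-1.8,0,0,0,2.2],[255,-0.7,-1.8,0,0,0,2.2],[255,0,6,0,0,0,2.2],[255,0,10,-10,0,0,2.2],[255,0,10,-30,0,0,2.2],[255,0,10,-30,0,0,2.2]]'
python3 - <<'E'
from arc import *
c=robot.read_camera("wrist");f=c["frame"]
cv2.imwrite("pics/w7.png",f[:,:,::-1])
arc((.510,-.1185),45,17,[0])
E
```

```text
clock: 10.9
eef_pos: [0.4586, -0.1149, 0.1525]
orientation: [0.946, -0.324, 0.003, -0.0]
ft_force: [0.7, 0.2, -0.3]
finger_gap: -0.0
P0 [-43.31030036  28.80569913] xaz -37.76110492746519 z 0.15143634083169322 [0.80022309 0.96581582 0.45029288]
0 [ -1.7 -11.8]
```

View pics/w7.png

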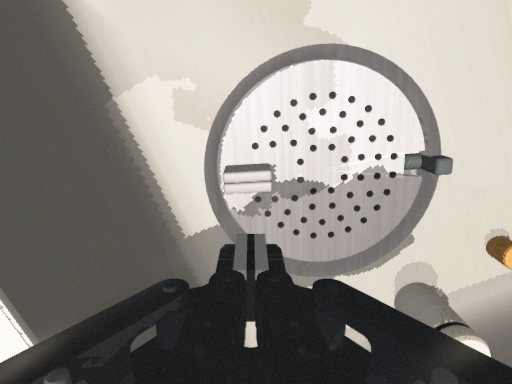

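Run:
```python
from h import *
a=cv2.imread("pics/w7.png")[130:200,385:465];cv2.imwrite("pics/w7n.png",cv2.resize(a,None,fx=8,fy=8,interpolation=cv2.INTER_CUBIC))
```

```text
(no output)
```

View pics/w7n.png

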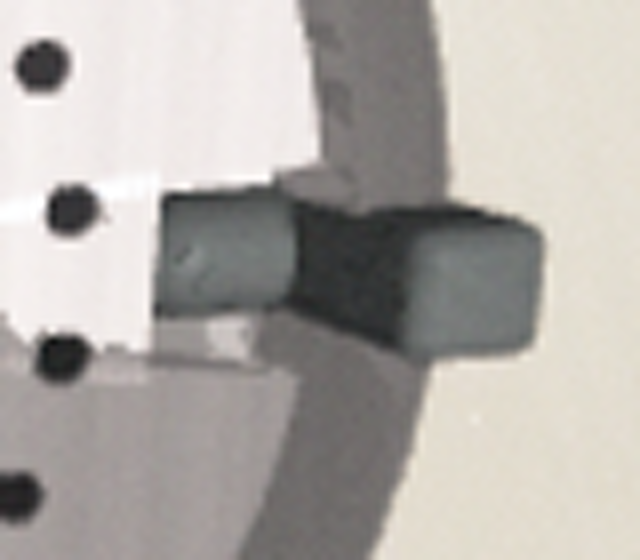

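Run:
```python
from h import *
c=robot.read_camera("wrist")
q=lambda x,y,z:onz(ray(c,385+x/8-.44,130+y/8-.44),z)[:2]
az=lambda v:np.degrees(np.arctan2(v[1],v[0]))
for C in((.5123,-.1185),(.510,-.1185)):
    C=np.array(C)
    a,b=q(325,163,.109),q(298,372,.109);k=(q(412,228,.117)+q(540,232,.117)+q(530,350,.117)+q(405,356,.117))/4
    print("notch",az((a+b)/2-C),np.linalg.norm(a-b),"block",az(k-C),np.linalg.norm(k-C))
    for z in(.098,.100):
        u,v=q(165,193,z),q(158,316,z);print(" pin",az((u+v)/2-C),np.linalg.norm((u+v)/2-C),np.linalg.norm(u-v))
```

```text
notch -32.48693287604999 0.01558346456505623 block -33.209931663928074 0.06522375330728414
 pin -32.973515376484094 0.05218902077809839 0.009706709608514883
 pin -32.474534053039974 0.05124708464643963 0.009608646411597968
notch -31.307386532182743 0.01558346456505623 block -32.13516265832136 0.06715990840257835
 pin -31.648483187358885 0.0541330169805743 0.009706709608514883
 pin -31.144457042084202 0.05320176862167581 0.009608646411597968
```

The notch is centred on the pin to under 1°. Next I move over the disc centre and press down in small steps.

```bash
python3 -m inch '[[255,15,-10,0,0,0,0],[255,30,-20,0,0,0,0],[255,44,-29.4,0,0,0,0],[255,44,-29.4,15,0,0,0],[255,44,-29.4,30,0,0,0],[255,44,-29.4,37,0,0,0],[255,44,-29.4,39,0,0,0],[255,44,-29.4,41,0,0,0],[255,44,-29.4,41,0,0,0]]'
python3 -m inch '[[255,0,0,1,0,0,0],[255,0,0,2,0,0,0],[255,0,0,3,0,0,0],[255,0,0,3,0,0,0]]'
```

```text
clock: 12.12
eef_pos: [0.5108, -0.1183, 0.1103]
orientation: [0.946, -0.324, 0.002, -0.0]
ft_force: [1.0, -0.6, 0.1]
finger_gap: 0.0
clock: 12.62
eef_pos: [0.511, -0.1185, 0.1081]
orientation: [0.946, -0.324, 0.003, -0.0]
ft_force: [-2.1, 0.1, 5.8]
finger_gap: -0.0004
```

```bash
python3 -m inch '[[255,0,0,1.5,0,0,0],[255,0,0,3,0,0,0],[255,0,0,4,0,0,0],[255,0,0,4,0,0,0]]'; python3 -m inch '[[255,0,0,1,0,0,0],[255,0,0,2,0,0,0],[255,0,0,3,0,0,0],[255,0,0,3,0,0,0]]'
```

```text
clock: 13.12
eef_pos: [0.5112, -0.1185, 0.1052]
orientation: [0.946, -0.324, 0.003, -0.0]
ft_force: [-2.0, 0.5, 6.3]
finger_gap: 0.0001
clock: 13.62
eef_pos: [0.5112, -0.1186, 0.1032]
orientation: [0.946, -0.324, 0.004, -0.0]
ft_force: [-2.2, 0.9, 7.2]
finger_gap: 0.0003
```

It's going down smoothly at 6–7 N. I'll continue.

```bash
python3 -m inch '[[255,0,0,1.5,0,0,0],[255,0,0,3,0,0,0],[255,0,0,4,0,0,0],[255,0,0,4,0,0,0]]'; python3 -m inch '[[255,0,0,2,0,0,0],[255,0,0,4,0,0,0],[255,0,0,4,0,0,0]]'
```

```text
clock: 14.12
eef_pos: [0.5113, -0.1188, 0.101]
orientation: [0.946, -0.324, 0.004, -0.0]
ft_force: [-5.0, 0.9, 12.0]
finger_gap: 0.0
clock: 14.5
eef_pos: [0.5114, -0.1188, 0.1009]
orientation: [0.946, -0.324, 0.006, -0.0]
ft_force: [-11.3, 2.0, 26.6]
finger_gap: -0.0001
```

It stopped hard at 0.101 with force rising to 27 N, so it's on the ledge. I'll withdraw straight up and check.

```bash
python3 -m inch '[[255,0,0,-3,0,0,0],[255,0,0,-10,0,0,0],[255,0,0,-40,0,0,0],[255,0,0,-90,0,0,0],[255,0,0,-130,0,0,0],[255,0,0,-130,0,0,0]]'
python3 - <<'E'
from h import *
c=robot.read_camera("wrist");cv2.imwrite("pics/w8.png",c["frame"][:,:,::-1])
a=robot.read_camera("side")["frame"][165:270,230:335,::-1];cv2.imwrite("pics/s8.png",cv2.resize(a,(500,500),interpolation=cv2.INTER_CUBIC))
print(robot.state()["ft_force"])
E
```

```text
clock: 15.25
eef_pos: [0.5116, -0.1188, 0.2342]
orientation: [0.946, -0.324, 0.009, -0.001]
ft_force: [-0.0, 0.6, -0.9]
finger_gap: 0.0001
[ 0.5358655   0.23609948 -0.63514912]
```

View pics/w8.png

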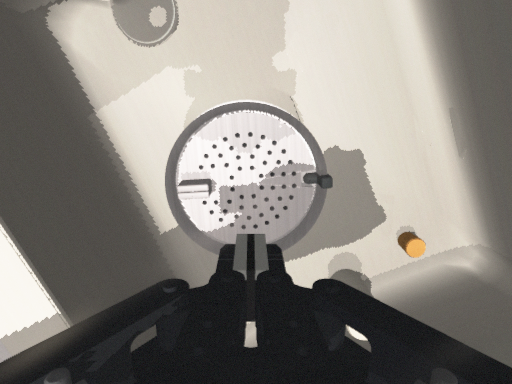

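View pics/s8.png

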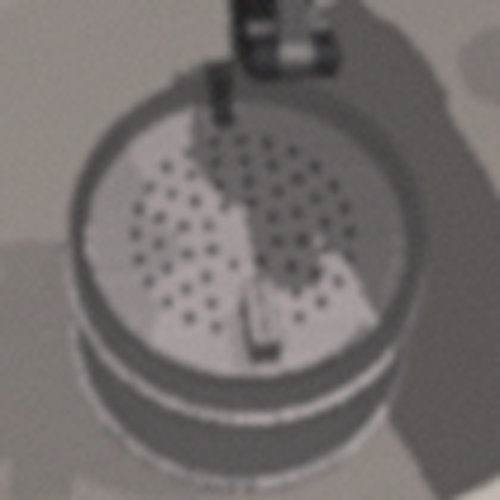

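The disc now lies below the rim, with the pin showing flush in the notch at (313,180) in the wrist view and the bystanders standing as before. The hand is clear of everything, so I'm handing in.

```bash
python3 -c "
from station import robot
print(robot.close_job(),robot.state()['clock'])"
```

```text
the job is handed in; nothing more can be done
the job is handed in; nothing more can be done
```

The disc is turned, pressed home and handed in, about 15 s into the 51 s allowed. No verdict came back, so this rests on my own checks.

- **Turning:** With the gripper shut, I pushed the lug about 155° clockwise until the pin showed inside the notch. The last wrist-camera check before pressing put the notch within about 1° of the pin, roughly 1 mm at the disc's edge.
- **Pressing:** I pressed at the centre of the disc. It went down at about 6–12 N and stopped at 0.101 m, the seated height of the top face, with the force rising to about 27 N. I then lifted the hand to about 0.234 m, where the wrist force read near zero.
- **After the hand was away:** The pictures show the disc below the rim with the pin in the notch. I judged level by eye only.
- **Things round the drum:** The flask and cork look undisturbed. The shakers were last seen in place before pressing, and I did not re-measure any of the four.
- **Disagreement:** The cameras put the drum's centre up to about 5 mm apart. I used a value in between, about (0.511, -0.1185), and set the alignment from the notch and pin seen in the same wrist picture.

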